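# Set the blank in the filter wheel and take a dark frame

## Task

Take a dark frame with the imaging stand: gently push the upright fins of the filter wheel, without pinching them, to step the wheel round until the solid metal blank has clicked in under the camera lens. Then press the big button of the loose radio release fully down where it lies, without picking the box up, and let go; do not bump the camera and leave everything else on the bench where it is.

Things in the scene. Friction and masses are not known exactly. Their poses are not given: they have to be found in the camera images.
- stand: Fixed copy stand: grey foot (120 x 200 x 22 mm) and 355 mm tall aluminium column (40 mm square) at the back, about 210 mm along +x; camera and horizontal filter wheel in front of them. Origin on the bench top below the wheel's axis; x points from the wheel's axis to lens and column, roughly away from the robot; z up. Its place and yaw vary. The robot-side half of the wheel is open from above.
- camera: Grey camera with a black lens looking down, fixed on the stand; not to be bumped. Origin and axes as the stand's. Body 62 mm square, centred 56 mm along +x, 205 to 285 mm above the bench, lens 52 mm across below it, its lower rim 152 mm above the bench; a carrier arm runs back from it to the column.
- wheel_axis (a point): Point on the upright axis of the filter wheel at mid thickness of its black disc (168 mm across, 8 mm thick), 133 mm above the bench.
- lens_axis (a point): Point on the lens's optical axis at mid height of the wheel's disc, 56 mm from the wheel's axis along the stand's +x. The cell centred here is the one the camera looks through.
- filter_wheel (a joint): Wheel angle in rad, growing counter-clockwise seen from above; 0 or any multiple of 2 pi = blank under the lens. Turns endlessly either way with a sprung click stop every 60 degrees (1.047 rad): a fin takes about 2 N and past half way the wheel snaps to the next stop by itself. Six round cells: five dark glass filters in flat rings and the blank. At the start it falls into a stop that is not the blank's.
- fin0 (a point): Upper edge of the fin in line with the blank, 96 mm from the wheel's axis, 157 mm above the bench. Six alike upright aluminium finger fins stand on the wheel's rim, one in line with each cell, 60 degrees apart (about 95 mm between neighbours): each 5 mm thick, 30 mm long radially (80 to 110 mm from the axis), 129 to 157 mm above the bench.
- blank (a point): Centre of the blank's upper face, 56 mm from the wheel's axis, 143 mm above the bench: a solid bare aluminium disc 42 mm across with a small knob (14 mm across, 6 mm high) in the middle, unlike the five dark glass filters.
- release_button_top (a point): Centre of the top of the round black push button (32 mm across, in a dark collar 48 mm across) on the radio release; 50 mm above the bench when not pressed. z is up. Fully down takes about 4 N.
- release_button (a joint): Travel of the button in m: 0 released, 0.006 fully down; it springs back.
- release: The radio release: a loose grey plastic box 70 x 100 mm, 28 mm high, 0.35 kg, with one big button near its middle and a stubby black antenna on one long side. Origin at the centre of its underside. It lies on the bench to the right of the stand and must stay there.
- jar_pigment: Bystander: glass jar with a grey lid, 56 mm across, 54 mm high, origin under its centre.
- spool: Bystander: spool of brown thread, 33 mm across, 40 mm high, origin under its centre.
- loupe: Bystander: folded black linen loupe 42 x 42 x 10 mm, origin under its centre.
- bone_folder: Bystander: bone folder 22 x 153 x 4 mm lying at the left.
- pencil_a: Bystander: pencil 160 mm long lying at the left.
- spring_clamp: Bystander: small black spring clamp 85 mm long lying at the left.
- spool_cream: Bystander: spool of cream thread, 33 mm across, 40 mm high, origin under its centre.
Things that resemble listed ones, but are neither listed nor needed, are in the scene too. Several things have the shape of the release; the one meant has the colours described above.

How it is judged (in metres and radians):
On the way, in this order (a step that is already met when the one before it is completed fails the run):
1. the blank has clicked in under the lens (horizontal distance between blank and lens_axis below 0.004 m and velocity of joint filter_wheel between -0.3 and 0.3 rad/s), for 0.2 s.
2. the release button is pressed down (value of joint release_button above 0.0045 m), for 0.05 s.
At the end, for the whole second after the job is handed in: The blank's centre is within 4 mm of the lens axis, the release button has been pressed at least 4.5 mm after that and is up again (under 1 mm), and the release box lies within 25 mm of where it was (horizontal distance between blank and lens_axis below 0.004 m and value of joint release_button below 0.001 m and distance of release from where it was at the start of the episode below 0.025 m and linear speed of release below 0.01 m/s); the robot touches nothing.
It fails at once if the release is pressed while the blank is not under the lens (value of joint release_button above 0.003 m and horizontal distance between blank and lens_axis above 0.006 m).
It fails at once if the wheel is pinched or forced (over 30 N) (contact force between the fingers and filter_wheel above 30 N).
It fails at once if the camera is bumped (over 3 N) (contact force between any of the fingers, the arm and camera above 3 N).
It fails at once if the release box is lifted or dragged (height (world z) of release above 0.008 m or distance of release from where it was at the start of the episode above 0.025 m).
It fails at once if a bystander is moved (distance of any of jar_pigment, spool, loupe, spool_cream, bone_folder, pencil_a, spring_clamp from where it was at the start of the episode above 0.015 m).
It also fails if it takes over 64 s, if anything falls off the work surface, if the arm or the gripper's body presses on something with over 40 N, if the wrist force passes 120 N, or if a joint passes its speed limit or range.

## Robot

A 6-joint arm with a two-finger parallel gripper is mounted at the origin on a cart in front of the work surface, level with it; the furniture and walls round the work are solid. World frame = base frame: x ahead of the robot, y to its left, z up, the work surface at z = 0. Lengths are in m, angles in degrees, forces in N, time in s.
With the tool pointing down it reaches from about 0.4 to 0.825 m from the base axis. Payload 7 kg.
Tool frame: the origin (TCP) lies at the very end of the fingers, on their centre line; the grasp point (between the pads) lies 19 mm behind it (ctrl.pinch_z is the distance from the TCP to the grasp point, in m); z points along the fingers, x is the direction in which the jaws open and shut, and the axes are right-handed (so a half turn about z gives the same grasp; the last joint's range is limited). The gripper opens to 88 mm and grips with 3 to 60 N. Pads are 19 mm wide; open, the fingers measure 130 mm over their backs; the gripper's body (78 mm by 193 mm) begins 47 mm behind the grasp point.
Start: joints at [-56.259, 20.546, 0.682, 0, -70.136, -16.507], TCP at [0.2, -0.645, 0.202] pointing down, gripper open.
Joint ranges: [-176.03, 176.03], [-82.01, 121.73], [-58.28, 71.71], [-173.87, 95.51], [-174.79, -0.11], [-173.66, 173.66]. Speed limits (degrees/s): [136.94, 136.94, 172.46, 180, 180, 180].

## Interface

Orientations are given as [roll, pitch, yaw] about the fixed x, y, z axes, in that order (R = Rz(yaw) Ry(pitch) Rx(roll)).
In Python, from plant import ctrl gives the robot as it stands.
- The arm moves only by the tool carry_out, never from a script. Its argument "increments" is a list of rows, each a list of 7 numbers: the turn, a rotation vector about the world's x, y, z in degrees, then the shift along the world's x, y, z in mm, then the closure, from 0 (fully open) to 1 (shut). In form: [[ax, ay, az, dx, dy, dz, grip], ...]. A call has 1 to 20 rows; each row is the pose to reach, as a shift and turn from the pose commanded when the call began; what a row does not reach only later rows make up. A row lasts 1/8 s, in which the tool goes at most 62.5 mm and 10.7 degrees, less where a joint would pass 70% of its speed; a pose out of reach is approached as far as the arm can. A call with a gripper value outside its range is refused whole. The fingers move at their own pace and stop on an object; the grip force is fixed at half the most. Time passes only in rows, so rows that repeat a pose let the fingers close. It gives the time, the measured TCP pose, the force and the opening at its end, in the units of the state.
- ctrl.get_obs(): the state, without advancing time (a new reading comes with each control period).
- ctrl.snapshot(name): name is "side" or "top" or "wrist"; returns a dict with "pixels" (400x640x3 uint8, blue, green, red), "intrinsics" (3x3 intrinsics, pixels), "dist" ([k1, k2, p1, p2, k3] as OpenCV has them; the pictures are not rectified), "rvec" (rotation vector, rad) and "tvec" (3), from world to camera coordinates, as OpenCV has them; the wrist camera has in their place "hand_eye" (4x4, takes a point from camera to tool coordinates, whose origin is the TCP and whose axes are the tool frame's). Camera axes: x right, y down, z forward; pixel columns grow to the right and rows downward; lengths in m; the calibration is good to about 2 mm. A picture is of the moment at which its call begins: read the wrist's pose just before it. There is no depth.
- ctrl.close_job(): hands the job in, once; it reports no verdict.
Trained networks look in a picture, given as the dict that the camera call returned (one of the last four; its "shot" number tells which), for a name from the list of things; names that differ only in an ending like _2 or _b are one class to them, and where a whole thing is asked for, a point or a joint stands for the part that bears it (a point fixed in the world has none). Each returns a list of dicts, best first, with "confidence" (0 to 1); they miss things now and then, are a little off and sometimes report something else, mostly with a low value. They report only what shows in the picture. A call takes as long as a camera call. They do not tell look-alikes from the thing itself.
- ctrl.search_frame(picture, label): "centre" ([x, y, z] in m, in world coordinates, good to about 4 mm: the middle of the surface that is visible of it).
- ctrl.outline_of(picture, label): "pixels" (400x640 bool, what is visible of it).
The state is a dict: "clock": time; "joint_pos": joint angles; "qvel": joint speeds; "tau": joint torques, N m; "tool_pos": TCP position; "orientation": TCP orientation; "force": force on the tool from outside, world axes, zero at the start; "moment": the same for the moment, N m; "opening": finger opening in m.
Only numpy, scipy, OpenCV 4.12 (cv2) and the standard library are available. Lean on these libraries where they do the work, as an engineer would, in place of code of your own. Each camera call takes 0.05 s, during which the arm holds its last target. There are 200 camera calls.

## Working session

There is one attempt and no reset: what is moved stays moved. The work goes in short steps, Python scripts to look and compute and a tool call to move; the robot and the scene stay as the last step left them, time stands still between calls to the robot, and variables do not carry over. Pictures are saved under pics/ and viewed, about 8 in all and at most 12, crops included, and the job is handed in when it is done.

Besides the shell and the picture viewer there is one more tool, called after "Emit:" in YAML: its name, and indented under it one key for each argument. carry_out: Moves the arm, as the interface text tells. Its arguments: {"type":"object","properties":{"increments":{"type":"array"}},"required":["increments"]}

```bash
mkdir -p pics; cat > h.py <<'E'
import numpy as np, cv2
from plant import ctrl
def proj(p,P):
    return cv2.projectPoints(np.float64(P).reshape(-1,1,3),np.float64(p["rvec"]),np.float64(p["tvec"]),np.float64(p["intrinsics"]),np.float64(p["dist"]))[0].reshape(-1,2)
def ray(p,uv,z):
    n=cv2.undistortPoints(np.float64(uv).reshape(-1,1,2),np.float64(p["intrinsics"]),np.float64(p["dist"])).reshape(-1,2)
    R=cv2.Rodrigues(np.float64(p["rvec"]))[0];t=np.float64(p["tvec"]).ravel();c=-R.T@t
    d=np.c_[n,np.ones(len(n))]@R
    return c+d*((z-c[2])/d[:,2])[:,None]
E
python3 - <<'E'
from h import *
for n in("top","side"):
    p=ctrl.snapshot(n);cv2.imwrite(f"pics/{n}1.png",p["pixels"])
    for l in("stand","camera","filter_wheel","fin0","blank","release","release_button_top","jar_pigment","spool","loupe","spool_cream"):
        r=ctrl.search_frame(p,l);print(n,l,[(np.round(x["centre"],3).tolist(),round(x["confidence"],2)) for x in r[:4]])
print(ctrl.get_obs())
E
```

```text
top stand [([0.627, 0.264, 0.14], 0.7), ([0.459, -0.088, 0.039], 0.45)]
top camera [([0.64, 0.27, 0.256], 0.72)]
top filter_wheel [([0.524, 0.252, 0.132], 0.67)]
top fin0 [([0.52, 0.256, 0.137], 0.85)]
top blank [([0.518, 0.25, 0.132], 0.75)]
top release [([0.6, -0.37, 0.029], 0.78), ([0.641, 0.272, 0.259], 0.73), ([0.471, -0.26, 0.024], 0.63)]
top release_button_top [([0.6, -0.37, 0.052], 0.51)]
top jar_pigment [([0.685, -0.257, 0.052], 0.7)]
top spool [([0.458, -0.088, 0.044], 0.46), ([0.607, 0.463, 0.04], 0.46)]
top loupe [([0.572, -0.116, 0.012], 0.58)]
top spool_cream [([0.604, 0.465, 0.036], 0.39)]
side stand [([0.471, -0.246, 0.026], 0.64), ([0.634, 0.3, 0.139], 0.61)]
side camera [([0.59, 0.294, 0.244], 0.61)]
side filter_wheel [([0.518, 0.281, 0.136], 0.79)]
side fin0 [([0.517, 0.278, 0.139], 0.78), ([0.499, 0.534, 0.005], 0.63)]
side blank [([0.518, 0.282, 0.137], 0.7)]
side release [([0.588, -0.35, 0.027], 0.86), ([0.468, -0.246, 0.026], 0.67), ([0.4, 0.562, 0.017], 0.28)]
side release_button_top []
side jar_pigment [([0.684, -0.243, 0.035], 0.7)]
side spool [([0.453, -0.0
[... 161 characters left out ...]
.139], 0.27), ([0.686, -0.244, 0.032], 0.18)]
{'clock': 1.2, 'joint_pos': array([-5.62602451e+01,  2.05472487e+01,  6.82701826e-01,  1.12977132e-03,
       -7.01353566e+01, -1.65079618e+01]), 'qvel': array([-0.05527293, -0.00571562, -0.01105826,  0.043364  , -0.00837468,
        0.01935544]), 'tau': array([-5.20815938e-04, -5.82390976e+01,  2.93304223e+01,  7.00257316e+00,
        1.25313408e-02, -2.36832250e-05]), 'tool_pos': array([ 0.19994907, -0.64469754,  0.20186042]), 'orientation': array([-1.79999009e+02,  3.94436740e-04,  1.07232177e+02]), 'force': array([ 0.29118774,  0.11305492, -0.26691132]), 'moment': array([ 0.00573395, -0.02955079, -0.00316941]), 'opening': 0.08770083601627225}
```

View pics/top1.png

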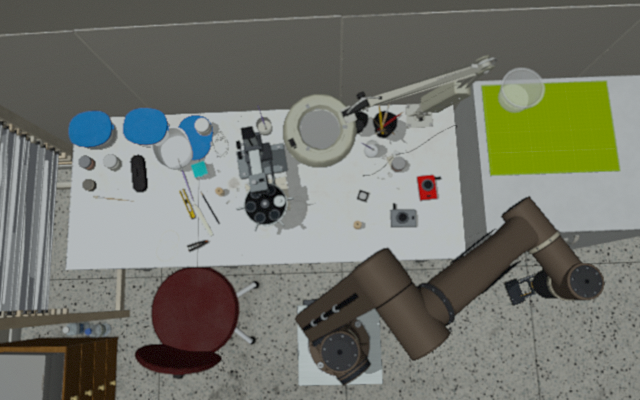

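View pics/side1.png

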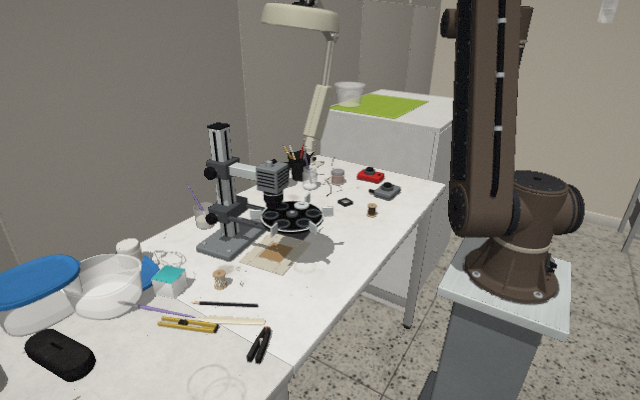

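Top view: the grey release is at (403,217), with a red look-alike at (428,187). The wheel is at (265,204) and the bright blank is probably at (279,201). The side view agrees. Next is a close crop of both.

```bash
python3 - <<'E'
from h import *
a=cv2.imread("pics/top1.png");b=cv2.imread("pics/side1.png")
c=[cv2.resize(a[150:240,225:315],(400,400),interpolation=3),cv2.resize(b[150:250,245:345],(400,400),interpolation=3)]
cv2.imwrite("pics/c1.png",np.hstack(c))
p=ctrl.snapshot("top")
print(ray(p,[[265,204],[279,201],[257,143]],0.14),ray(p,[[403,217]],0.05),proj(p,[[.6,.1,.1],[.6,.2,.1]]))
s=ctrl.snapshot("side")
for q in(p,s):
    for l in("filter_wheel","release"):
        r=ctrl.outline_of(q,l)
        for x in r[:3]:
            ys,xs=np.nonzero(x["pixels"]);print(l,x["confidence"],xs.min(),xs.max(),ys.min(),ys.max(),xs.mean(),ys.mean())
E
```

```text
[[0.53152521 0.26063713 0.14      ]
 [0.54116543 0.20736548 0.14      ]
 [0.77274947 0.28963296 0.14      ]] [[ 0.47760825 -0.26641594  0.05      ]] [[307.55872188 186.97364445]
 [281.8064872  187.90675884]]
filter_wheel 0.63 243 290 181 228 266.426800929512 206.2238574748257
release 0.77 391 415 204 227 401.95842956120094 217.72055427251732
release 0.6 415 439 175 200 426.25992063492066 186.77579365079364
release 0.23 354 361 221 229 357.3728813559322 224.83050847457628
filter_wheel 0.6 250 332 193 237 292.46274921301153 216.92812172088142
release 0.6 369 399 182 200 385.72106824925817 191.14836795252225
release 0.53 358 382 167 182 369.96629213483146 175.14606741573033
```

View pics/c1.png

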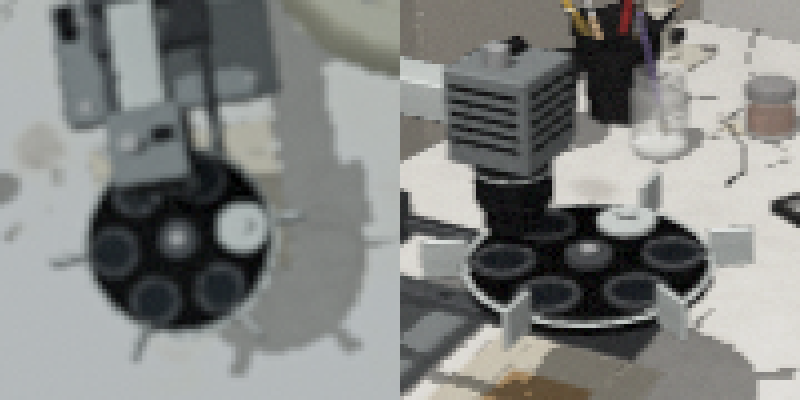

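```bash
python3 - <<'E'
from h import *
p=ctrl.snapshot("top");s=ctrl.snapshot("side")
T=lambda L:np.array(L)/4.444+[225,150]
S=lambda L:(np.array(L)-[400,0])/4+[245,150]
def show(q,L,z,n):
    print(n,ray(q,L,z).round(3).tolist())
hub=ray(p,T([[181,239]]),.137)[0];print("hubT",hub)
for n,f,q,L,z in(("topcells",T,p,[[242,227],[115,250],[155,297],[220,288]],.14),("topfins",T,p,[[303,215],[52,263],[136,358],[252,330]],.15),
  ("topcam corners",T,p,[[108,112],[187,105],[112,183],[190,178]],.285),
  ("sidecells",S,s,[[627,222],[503,258],[552,293],[630,290],[678,252],[548,225]],.14),
  ("sidefintops",S,s,[[650,180],[752,228],[672,288],[518,298],[438,240]],.155),("sidehub",S,s,[[590,255]],.14),
  ("sidecamtop",S,s,[[480,50],[445,75],[578,55],[545,88]],.285)):
    w=ray(q,f(L),z);print(n,w[:,:2].round(3).tolist(),np.degrees(np.arctan2(w[:,1]-hub[1],w[:,0]-hub[0])).round(0))
print(cv2.Rodrigues(p["rvec"])[0].round(2),p["tvec"],p["intrinsics"],(-cv2.Rodrigues(p["rvec"])[0].T@np.ravel(p["tvec"])))
E
```

```text
hubT [0.53282642 0.25826326 0.137     ]
topcells [[0.541, 0.206], [0.525, 0.314], [0.483, 0.28], [0.489, 0.225]] [ -81.   98.  156. -143.]
topfins [[0.547, 0.153], [0.514, 0.367], [0.43, 0.295], [0.451, 0.197]] [ -82.  100.  160. -143.]
topcam corners [[0.61, 0.296], [0.613, 0.233], [0.552, 0.293], [0.554, 0.231]] [ 26. -18.  61. -52.]
sidecells [[0.538, 0.207], [0.575, 0.295], [0.52, 0.314], [0.481, 0.283], [0.484, 0.223], [0.58, 0.241]] [ -85.   41.  103.  155. -144.  -20.]
sidefintops [[0.545, 0.168], [0.446, 0.191], [0.446, 0.287], [0.517, 0.35], [0.608, 0.321]] [ -82. -142.  161.  100.   40.]
sidehub [[0.53, 0.26]] [150.]
sidecamtop [[0.584, 0.297], [0.573, 0.34], [0.529, 0.269], [0.512, 0.323]] [ 37.  64. 111. 108.]
[[-0.03 -1.   -0.05]
 [-0.98  0.04 -0.19]
 [ 0.19  0.04 -0.98]] [0.10315209 0.56449717 1.941956  ] [[507.47381405   0.         312.08883572]
 [  0.         507.47381405 197.2270374 ]
 [  0.           0.           1.        ]] [0.18475362 0.0053382  2.01651385]
```

```bash
python3 - <<'E'
from h import *
a=cv2.imread("pics/top1.png");b=cv2.imread("pics/side1.png")
p=ctrl.snapshot("top");s=ctrl.snapshot("side");print(ctrl.get_obs()["clock"])
f=lambda im,x,y,w:cv2.resize(im[y:y+w,x:x+w],(400,400),interpolation=3)
g=p["pixels"];print(cv2.absdiff(a,g)[150:240,225:315].max(),cv2.absdiff(b,s["pixels"])[150:250,245:345].max())
cv2.imwrite("pics/c2.png",np.hstack([cv2.resize(g[110:250,215:315],(430,600),interpolation=3)[:, :400],cv2.resize(s["pixels"][120:270,195:295],(400,600),interpolation=3)]))
E
```

```text
1.7
19 24
```

View pics/c2.png

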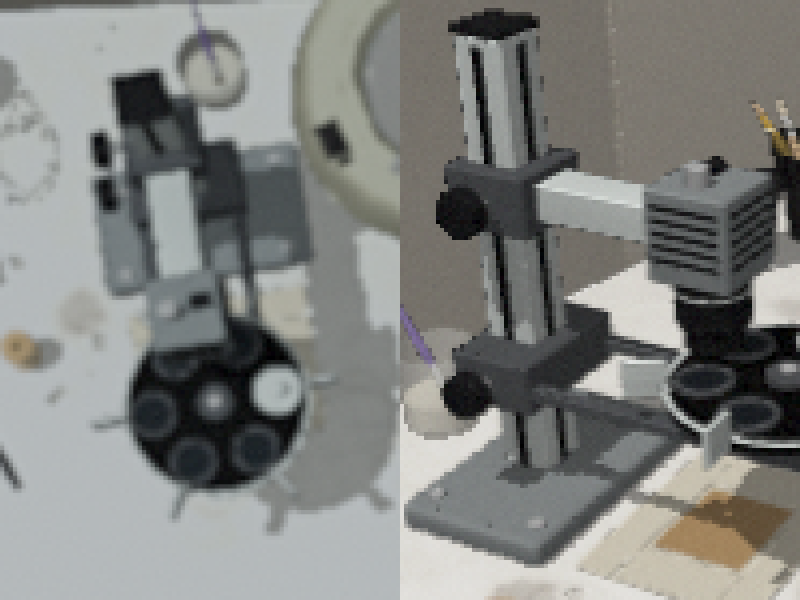

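```bash
python3 - <<'E'
from h import *
p=ctrl.snapshot("top");s=ctrl.snapshot("side")
T=lambda L:np.array(L)/[4.3,4.286]+[215,110]
S=lambda L:(np.array(L)-[400,0])/4+[195,120]
for n,q,L,z in(("foot T: BL BR TR",p,T([[112,295],[313,258],[300,145]]),.022),("coltop T",p,T([[112,78],[158,70],[166,118],[122,125]]),.355),
 ("foot S: left,front,right?",s,S([[408,515],[538,552],[690,440]]),.022),("coltop S",s,S([[448,27],[487,40],[540,27],[480,8]]),.355),("camtop S",s,S([[648,192],[730,205],[780,172]]),.285),("camT",p,T([[148,275],[213,270],[225,343],[150,350]]),.285)):
    w=ray(q,L,z)[:,:2];d=np.diff(w,axis=0);print(n,w.round(3).tolist(),np.degrees(np.arctan2(d[:,1],d[:,0])).round(1),w.mean(0).round(3))
E
```

```text
foot T: BL BR TR [[0.661, 0.374], [0.69, 0.182], [0.801, 0.193]] [-81.5   5.3] [0.717 0.25 ]
coltop T [[0.761, 0.312], [0.766, 0.275], [0.725, 0.269], [0.721, 0.304]] [ -82.2 -171.2   97. ] [0.743 0.29 ]
foot S: left,front,right? [[0.761, 0.404], [0.653, 0.384], [0.663, 0.215]] [-169.9  -86.8] [0.692 0.334]
coltop S [[0.75, 0.323], [0.707, 0.33], [0.702, 0.289], [0.769, 0.278]] [171.  -97.1  -9.4] [0.732 0.305]
camtop S [[0.575, 0.336], [0.522, 0.324], [0.531, 0.264]] [-167.7  -81.8] [0.543 0.308]
camT [[0.614, 0.295], [0.616, 0.242], [0.554, 0.232], [0.551, 0.294]] [ -87.7 -171.5   93.3] [0.584 0.266]
```

The stand's yaw is about 8.5° and the wheel axis about (0.532, 0.259). The blank is at about -82°, roughly 90° clockwise of the lens. I'll fly over with the fingers shut and look again.

Emit:
carry_out:
  increments:
    - [0, 0, 0, 20, 45, 20, 1]
    - [0, 0, 0, 45, 90, 50, 1]
    - [0, 0, -2, 70, 140, 80, 1]
    - [0, 0, -4, 100, 190, 100, 1]
    - [0, 0, -6, 130, 240, 120, 1]
    - [0, 0, -8.7, 160, 290, 120, 1]
    - [0, 0, -8.7, 190, 340, 120, 1]
    - [0, 0, -8.7, 215, 390, 120, 1]
    - [0, 0, -8.7, 235, 440, 120, 1]
    - [0, 0, -8.7, 245, 490, 120, 1]
    - [0, 0, -8.7, 250, 545, 120, 1]
    - [0, 0, -8.7, 250, 600, 120, 1]
    - [0, 0, -8.7, 245, 655, 120, 1]
    - [0, 0, -8.7, 240, 710, 120, 1]
    - [0, 0, -8.7, 235, 765, 120, 1]
    - [0, 0, -8.7, 225, 815, 120, 1]
    - [0, 0, -8.7, 215, 860, 120, 1]
    - [0, 0, -8.7, 205, 895, 120, 1]
    - [0, 0, -8.7, 205, 895, 120, 1]
    - [0, 0, -8.7, 205, 895, 120, 1]

```text
clock: 4.3
tool_pos: [0.4049, 0.2502, 0.3219]
orientation: [180.0, 0.0, 98.6]
force: [0.1, -0.1, 0.0]
opening: 0.0006
```

```bash
python3 - <<'E'
from h import *
o=ctrl.get_obs();w=ctrl.snapshot("wrist");s=ctrl.snapshot("side");t=ctrl.snapshot("top")
print(o["clock"],o["tool_pos"],o["orientation"],o["joint_pos"],o["opening"]);print(w["hand_eye"],w["intrinsics"])
cv2.imwrite("pics/w3.png",np.hstack([cv2.resize(w["pixels"],(480,300)),cv2.resize(s["pixels"][150:250,245:345],(300,300),interpolation=3)]))
import pickle;pickle.dump((o,w),open("w3.pkl","wb"))
E
```

```text
4.3 [0.40487735 0.25015481 0.32193098] [1.79997918e+02 5.07331774e-03 9.85684297e+01] [ 5.54808271e+01 -2.08375669e+00 -1.14372822e+01  5.05328393e-03
 -8.06487574e+01 -1.36913218e+02] 0.0005596469348536524
[[ 9.99998555e-01 -1.22079078e-03  1.18312718e-03  3.33819825e-04]
 [ 8.21365426e-04  9.56270916e-01  2.92481214e-01 -8.07080334e-02]
 [-1.48844849e-03 -2.92479820e-01  9.56270537e-01 -1.83048387e-01]
 [ 0.00000000e+00  0.00000000e+00  0.00000000e+00  1.00000000e+00]] [[275.72084819   0.         321.05371833]
 [  0.         275.72084819 201.50470588]
 [  0.           0.           1.        ]]
```

View pics/w3.png

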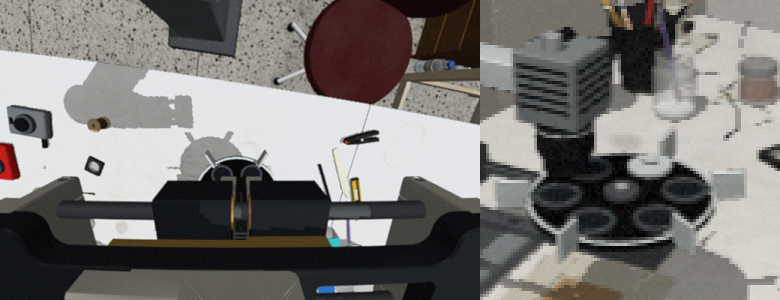

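The wrist view shows two fins straddling the fingers; in the side crop the blank is still at (652,163). The wheel sits about half way between stops. I'll go down between the fins at 101° and 161° and push the latter toward -y.

Emit:
carry_out:
  increments:
    - [0, 0, 0, 16, 40, 0, 1]
    - [0, 0, 0, 33, 81, 0, 1]
    - [0, 0, 0, 33, 81, -40, 1]
    - [0, 0, 0, 33, 81, -80, 1]
    - [0, 0, 0, 33, 81, -120, 1]
    - [0, 0, 0, 33, 81, -155, 1]
    - [0, 0, 0, 33, 81, -179, 1]
    - [0, 0, 0, 33, 81, -179, 1]
    - [0, 0, 0, 34, 73, -179, 1]
    - [0, 0, 0, 35, 65, -179, 1]
    - [0, 0, 0, 37, 57, -179, 1]
    - [0, 0, 0, 38, 49, -179, 1]
    - [0, 0, 0, 39, 41, -179, 1]
    - [0, 0, 0, 40, 34, -179, 1]
    - [0, 0, 0, 41, 27, -179, 1]
    - [0, 0, 0, 41, 27, -179, 1]

```text
clock: 6.45
tool_pos: [0.446, 0.2769, 0.1429]
orientation: [-180.0, -0.0, 98.5]
force: [0.1, -0.3, -0.5]
opening: 0.0002
```

```bash
python3 - <<'E'
from h import *
o=ctrl.get_obs();w=ctrl.snapshot("wrist");s=ctrl.snapshot("side");t=ctrl.snapshot("top")
print(o["tool_pos"],o["force"])
f=lambda i,x,y,a,b:cv2.resize(i[y:y+a,x:x+a],(b,b),interpolation=3)
cv2.imwrite("pics/w4.png",np.hstack([f(s["pixels"],245,150,100,400),f(t["pixels"],225,150,90,400)]))
E
```

```text
[0.44601708 0.27689016 0.14290139] [ 0.09089125 -0.32999272 -0.47493144]
```

View pics/w4.png

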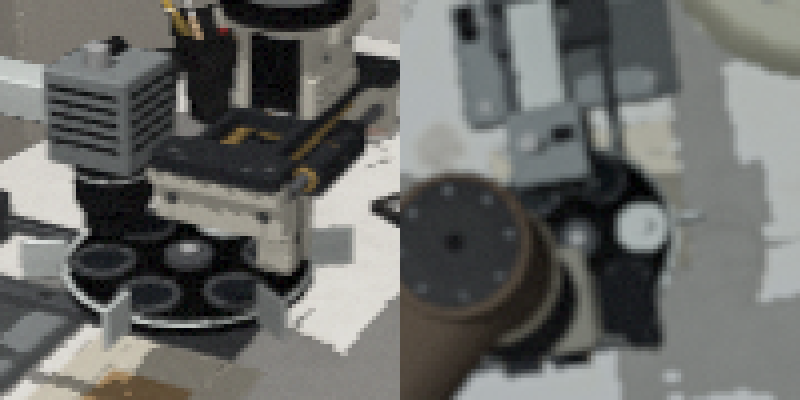

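The side view shows the fins unmoved, with the narrow fingertips just reaching the 161° fin at about (272,300). In the top view the blank is still at (640,225). I'll keep pushing in small steps.

Emit:
carry_out:
  increments:
    - [0, 0, 0, 1, -5, 0, 1]
    - [0, 0, 0, 1, -10, 0, 1]
    - [0, 0, 0, 2, -15, 0, 1]
    - [0, 0, 0, 3, -20, 0, 1]
    - [0, 0, 0, 4, -25, 0, 1]
    - [0, 0, 0, 4, -25, 0, 1]
    - [0, 0, 0, 4, -25, 0, 1]

```text
clock: 7.48
tool_pos: [0.45, 0.2523, 0.1429]
orientation: [180.0, -0.0, 98.5]
force: [0.5, 0.3, 0.2]
opening: 0.0004
```

```bash
cat > two.py <<'E'
from h import *
import sys
o=ctrl.get_obs();s=ctrl.snapshot("side");t=ctrl.snapshot("top")
print(o["clock"],o["tool_pos"],o["force"])
f=lambda i,x,y,a,b:cv2.resize(i[y:y+a,x:x+a],(b,b),interpolation=3)
cv2.imwrite(sys.argv[1],np.hstack([f(s["pixels"],245,150,100,400),f(t["pixels"],225,150,90,400)]))
E
python3 two.py pics/w5.png
```

```text
7.475 [0.45004558 0.25234912 0.14290986] [0.45446331 0.25284079 0.22268384]
```

View pics/w5.png

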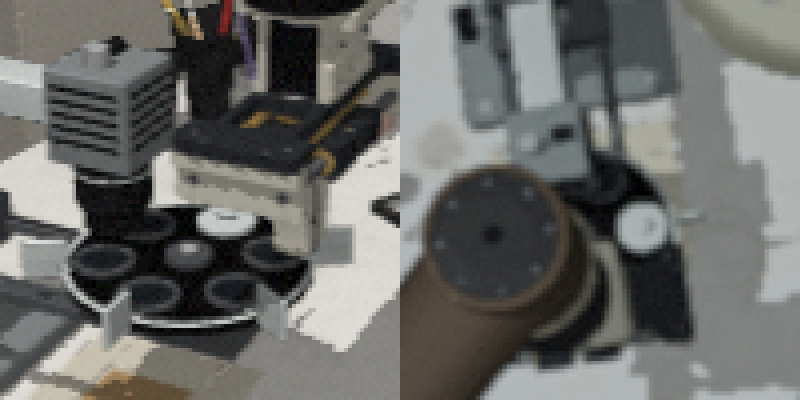

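```bash
python3 - <<'E'
from h import *
s=ctrl.snapshot("side");o=ctrl.get_obs()
P=[o["tool_pos"],[.532,.259,.137]]
for a in(-82,-142,161,100): P+= [[.532+.096*np.cos(np.radians(a)),.259+.096*np.sin(np.radians(a)),z] for z in(.157,.129)]
q=proj(s,P);print(((q-[245,150])*4).round(0).tolist())
E
```

```text
[[297.0, 280.0], [189.0, 258.0], [253.0, 175.0], [253.0, 210.0], [332.0, 227.0], [331.0, 263.0], [276.0, 289.0], [276.0, 328.0], [117.0, 299.0], [119.0, 338.0]]
```

```bash
python3 - <<'E'
from h import *
import pickle
from scipy.spatial.transform import Rotation as R
o,w=pickle.load(open("w3.pkl","rb"))
def wr(o,w,uv,z):
    n=cv2.undistortPoints(np.float64(uv).reshape(-1,1,2),w["intrinsics"],np.float64(w["dist"])).reshape(-1,2)
    H=w["hand_eye"];A=R.from_euler("xyz",o["orientation"],degrees=True).as_matrix()
    d=(A@H[:3,:3]@np.c_[n,np.ones(len(n))].T).T;c=A@H[:3,3]+o["tool_pos"]
    return c+d*((z-c[2])/d[:,2])[:,None]
print(wr(o,w,np.array([[210,157],[262,157]])*640/480,.15))
n=ctrl.snapshot("wrist");o2=ctrl.get_obs();s=ctrl.snapshot("side")
H=np.linalg.inv(n["hand_eye"]);print("tcp px in wrist",n["intrinsics"]@H[:3,3]/H[2,3])
a=n["pixels"][130:310,210:430]
b=cv2.resize(s["pixels"][175:245,285:345],(342,400),interpolation=3)
cv2.imwrite("pics/w6.png",np.hstack([cv2.resize(a,(440,400)),b]))
E
```

```text
[[0.45157353 0.20151839 0.15      ]
 [0.4376489  0.29471556 0.15      ]]
tcp px in wrist [320.3051175  234.31862043   1.        ]
```

View pics/w6.png

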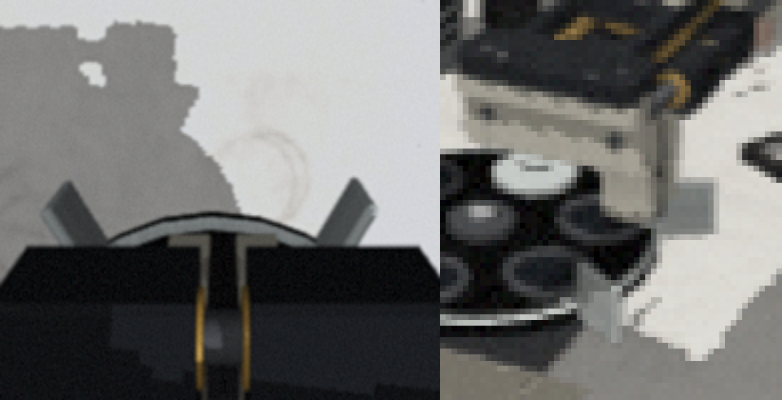

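The wrist view shows the real fingertips ending about 20 mm above the nominal TCP: both it and the side view put the tip near z = 0.164. So they passed over the fins, which are undisturbed. I'll go back to the gap and lower to TCP z = 0.120, outside the disc at r = 102 mm. Then I'll push along the arc.

Emit:
carry_out:
  increments:
    - [0, 0, 0, 0, 0, 57, 1]
    - [0, 0, 0, 8, 42, 57, 1]
    - [0, 0, 0, 16, 85, 57, 1]
    - [0, 0, 0, 16, 85, 57, 1]
    - [0, 0, 0, 16, 85, 20, 1]
    - [0, 0, 0, 16, 85, 0, 1]
    - [0, 0, 0, 16, 85, -23, 1]
    - [0, 0, 0, 16, 85, -23, 1]
    - [0, 0, 0, 10, 80, -23, 1]
    - [0, 0, 0, 6, 74, -23, 1]
    - [0, 0, 0, 1, 69, -23, 1]
    - [0, 0, 0, -3, 63, -23, 1]
    - [0, 0, 0, -7, 57, -23, 1]
    - [0, 0, 0, -10, 51, -23, 1]
    - [0, 0, 0, -13, 44, -23, 1]
    - [0, 0, 0, -15, 37, -23, 1]
    - [0, 0, 0, -15, 37, -23, 1]
    - [0, 0, 0, -15, 37, -23, 1]

```text
clock: 9.98
tool_pos: [0.4351, 0.2895, 0.1199]
orientation: [180.0, -0.0, 98.5]
force: [-0.1, -0.1, 0.2]
opening: 0.0005
```

```bash
python3 two.py pics/w7.png
```

```text
9.975 [0.43514358 0.28946548 0.11993479] [-0.14580706 -0.12141242  0.17599075]
```

View pics/w7.png

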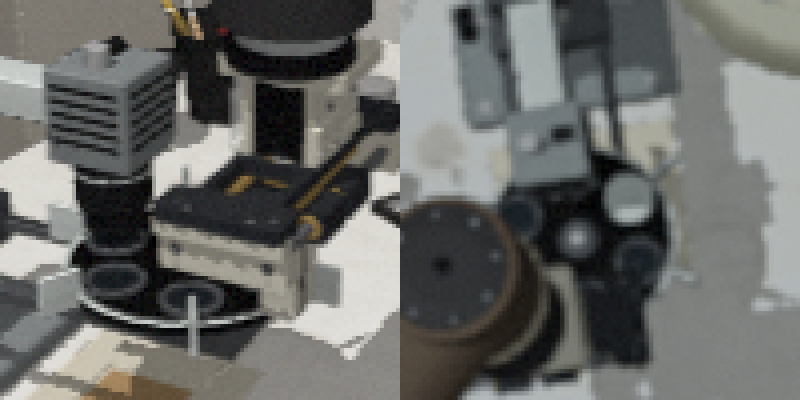

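The wheel stepped: the blank is at (632,195) in the top crop, about -60° relative to the lens. I'll push one more step along the arc.

Emit:
carry_out:
  increments:
    - [0, 0, 0, -2, -7, 0, 1]
    - [0, 0, 0, -4, -14, 0, 1]
    - [0, 0, 0, -5, -21, 0, 1]
    - [0, 0, 0, -5, -28, 0, 1]
    - [0, 0, 0, -5, -35, 0, 1]
    - [0, 0, 0, -4, -42, 0, 1]
    - [0, 0, 0, -3, -49, 0, 1]
    - [0, 0, 0, -2, -56, 0, 1]
    - [0, 0, 0, 0, -63, 0, 1]
    - [0, 0, 0, 3, -69, 0, 1]
    - [0, 0, 0, 6, -76, 0, 1]
    - [0, 0, 0, 9, -82, 0, 1]
    - [0, 0, 0, 13, -88, 0, 1]
    - [0, 0, 0, 13, -88, 0, 1]
    - [0, 0, 0, 13, -88, 0, 1]
    - [0, 0, 0, 10, -83, 0, 1]
    - [0, 0, 0, 10, -83, 40, 1]
    - [0, 0, 0, 0, -83, 100, 1]
    - [0, 0, 0, 0, -83, 160, 1]
    - [0, 0, 0, 0, -83, 160, 1]

```text
clock: 12.58
tool_pos: [0.4367, 0.2082, 0.2851]
orientation: [179.5, -0.3, 98.6]
force: [-1.1, -0.2, -0.7]
opening: 0.0005
```

```bash
python3 two.py pics/w8.png
```

```text
12.575 [0.4367181  0.20823193 0.28514018] [-1.14202765 -0.23351176 -0.73637324]
```

View pics/w8.png

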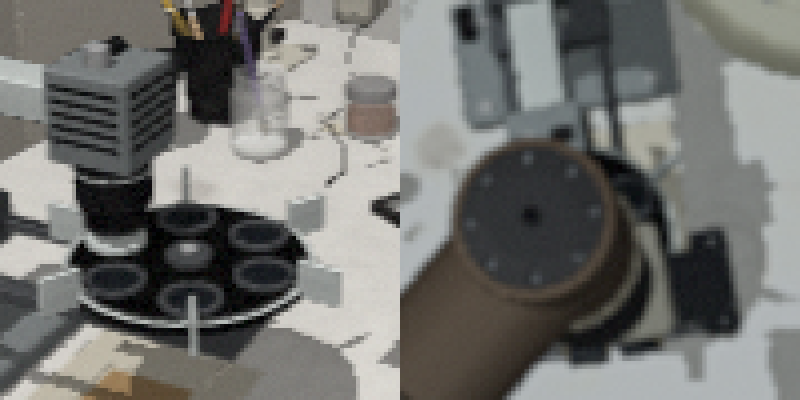

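The side view shows the blank under the lens at (115,242), with the fins at a clean stop. Now over to the release, at height.

Emit:
carry_out:
  increments:
    - [0, 0, 0, -5, -20, 10, 1]
    - [0, 0, 0, -5, -60, 20, 1]
    - [0, 0, 0, -3, -110, 20, 1]
    - [0, 0, 0, 0, -160, 20, 1]
    - [0, 0, 0, 5, -210, 20, 1]
    - [0, 0, 0, 10, -260, 20, 1]
    - [0, 0, 0, 15, -310, 20, 1]
    - [0, 0, 0, 20, -360, 20, 1]
    - [0, 0, 0, 20, -410, 10, 1]
    - [0, 0, 0, 20, -450, 0, 1]
    - [0, 0, 0, 20, -468, -20, 1]
    - [0, 0, 0, 20, -468, -20, 1]
    - [0, 0, 0, 20, -468, -20, 1]

```text
clock: 14.3
tool_pos: [0.4545, -0.2617, 0.26]
orientation: [-180.0, -0.0, 98.5]
force: [0.6, 0.5, 0.5]
opening: 0.0001
```

```bash
python3 - <<'E'
from h import *
o=ctrl.get_obs();w=ctrl.snapshot("wrist");s=ctrl.snapshot("side")
print(o["tool_pos"],o["orientation"])
for q in(w,s):
  for l in("release","release_button_top","filter_wheel","blank"):
    print(l,[(np.round(x["centre"],4).tolist(),x["confidence"]) for x in ctrl.search_frame(q,l)[:3]])
cv2.imwrite("pics/w9.png",np.hstack([cv2.resize(w["pixels"][0:260],(640,260)),cv2.resize(s["pixels"][175:205,362:405],(160,112)) if 0 else np.zeros((260,1,3),np.uint8)]))
E
```

```text
[ 0.45446873 -0.26166602  0.25997344] [-1.79957156e+02 -1.54822389e-03  9.85177460e+01]
release [([0.5652, -0.3775, 0.0283], 0.74), ([0.4752, -0.2729, 0.0289], 0.57)]
release_button_top [([0.4789, -0.2671, 0.0508], 0.7)]
filter_wheel []
blank []
release [([0.5908, -0.3459, 0.0254], 0.88), ([0.3982, 0.5623, 0.0162], 0.7), ([0.47, -0.2464, 0.0268], 0.65)]
release_button_top [([0.5501, 0.505, 0.0087], 0.51), ([0.4757, -0.2591, 0.0473], 0.4)]
filter_wheel [([0.524, 0.2743, 0.1331], 0.74)]
blank [([0.5924, 0.297, 0.2412], 0.59), ([0.5258, 0.2772, 0.1355], 0.56)]
```

View pics/w9.png

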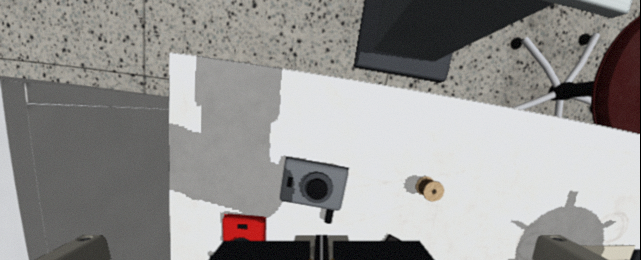

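The grey box's button is at (316,187) in the wrist view; the red look-alike is at (243,228). The networks and the top-view ray agree on about (0.478, -0.2665). I'll descend with force checks.

Emit:
carry_out:
  increments:
    - [0, 0, 0, 24, -5, -20, 1]
    - [0, 0, 0, 24, -5, -60, 1]
    - [0, 0, 0, 24, -5, -100, 1]
    - [0, 0, 0, 24, -5, -140, 1]
    - [0, 0, 0, 24, -5, -175, 1]
    - [0, 0, 0, 24, -5, -195, 1]
    - [0, 0, 0, 24, -5, -203, 1]
    - [0, 0, 0, 24, -5, -208, 1]
    - [0, 0, 0, 24, -5, -208, 1]

```text
clock: 15.92
tool_pos: [0.4793, -0.2668, 0.0523]
orientation: [180.0, 0.0, 98.5]
force: [-0.8, -0.3, 0.2]
opening: 0.0008
```

Emit:
carry_out:
  increments:
    - [0, 0, 0, 0, 0, -2, 1]
    - [0, 0, 0, 0, 0, -4, 1]
    - [0, 0, 0, 0, 0, -4, 1]

```text
clock: 16.3
tool_pos: [0.479, -0.2666, 0.0479]
orientation: [180.0, 0.0, 98.5]
force: [-0.1, -0.7, -0.2]
opening: 0.0006
```

Emit:
carry_out:
  increments:
    - [0, 0, 0, 0, 0, -3, 1]
    - [0, 0, 0, 0, 0, -6, 1]
    - [0, 0, 0, 0, 0, -6, 1]

```text
clock: 16.68
tool_pos: [0.4787, -0.2666, 0.0415]
orientation: [-180.0, -0.0, 98.5]
force: [0.7, -0.3, -0.6]
opening: 0.0005
```

Emit:
carry_out:
  increments:
    - [0, 0, 0, 0, 0, -3, 1]
    - [0, 0, 0, 0, 0, -6, 1]
    - [0, 0, 0, 0, 0, -6, 1]

```text
clock: 17.05
tool_pos: [0.4787, -0.2666, 0.0355]
orientation: [-180.0, -0.0, 98.5]
force: [0.3, -0.2, 0.5]
opening: 0.0004
```

Emit:
carry_out:
  increments:
    - [0, 0, 0, 0, 0, -2, 1]
    - [0, 0, 0, 0, 0, -4, 1]
    - [0, 0, 0, 0, 0, -4, 1]

```text
clock: 17.42
tool_pos: [0.4788, -0.2667, 0.0317]
orientation: [-180.0, -0.0, 98.5]
force: [-0.3, -0.4, -0.0]
opening: 0.0005
```

Emit:
carry_out:
  increments:
    - [0, 0, 0, 0, 0, -2, 1]
    - [0, 0, 0, 0, 0, -4, 1]
    - [0, 0, 0, 0, 0, -4, 1]

```text
clock: 17.8
tool_pos: [0.4788, -0.2666, 0.0277]
orientation: [-180.0, -0.0, 98.5]
force: [0.2, -0.8, -0.0]
opening: 0.0005
```

Emit:
carry_out:
  increments:
    - [0, 0, 0, 0, 0, -1, 1]
    - [0, 0, 0, 0, 0, -2, 1]
    - [0, 0, 0, 0, 0, -2, 1]

```text
clock: 18.18
tool_pos: [0.4789, -0.2667, 0.0258]
orientation: [-180.0, -0.0, 98.5]
force: [-0.1, -0.7, 0.2]
opening: 0.0008
```

Emit:
carry_out:
  increments:
    - [0, 0, 0, 0, 0, -1, 1]
    - [0, 0, 0, 0, 0, -2, 1]
    - [0, 0, 0, 0, 0, -2, 1]

```text
clock: 18.55
tool_pos: [0.479, -0.2667, 0.0239]
orientation: [180.0, 0.0, 98.5]
force: [0.0, 0.2, 2.0]
opening: 0.0006
```

Emit:
carry_out:
  increments:
    - [0, 0, 0, 0, 0, -1, 1]
    - [0, 0, 0, 0, 0, -2, 1]
    - [0, 0, 0, 0, 0, -2, 1]

```text
clock: 18.92
tool_pos: [0.479, -0.2667, 0.0219]
orientation: [180.0, 0.0, 98.5]
force: [-0.9, 0.5, 2.7]
opening: 0.0006
```

```bash
python3 - <<'E'
from h import *
s=ctrl.snapshot("side");w=ctrl.snapshot("wrist");o=ctrl.get_obs();print(o["tool_pos"],o["force"])
a=cv2.resize(s["pixels"][150:210,355:415],(400,400),interpolation=3)
cv2.imwrite("pics/w10.png",np.hstack([a,cv2.resize(w["pixels"][100:300,220:420],(400,400))]))
print((proj(s,[o["tool_pos"],[.4785,-.2666,.05]])-[355,150])*6.667)
E
```

```text
[ 0.47899002 -0.26669349  0.02189287] [-1.1442203   0.14362102  3.20561137]
[[208.65709507 264.83482814]
 [213.94854572 220.35029036]]
```

View pics/w10.png

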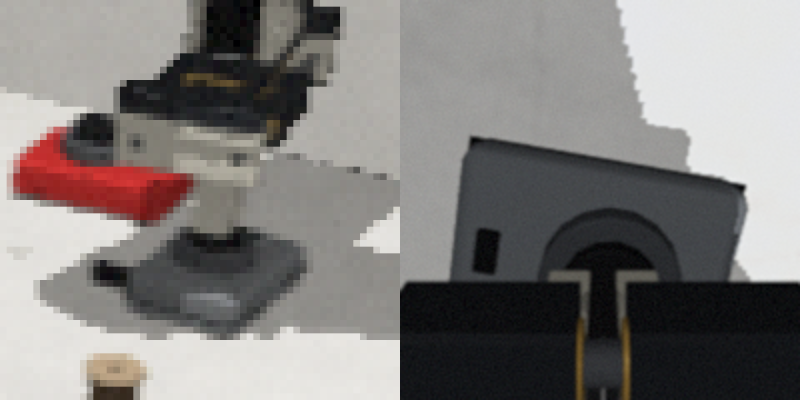

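The fingers are centred on the button and force is rising, with contact near TCP z = 0.025. I'll press on in 1–2 mm steps.

Emit:
carry_out:
  increments:
    - [0, 0, 0, 0, 0, -1, 1]
    - [0, 0, 0, 0, 0, -2, 1]
    - [0, 0, 0, 0, 0, -2, 1]

```text
clock: 19.4
tool_pos: [0.479, -0.2667, 0.0199]
orientation: [180.0, 0.0, 98.5]
force: [-1.4, 1.1, 4.8]
opening: 0.0002
```

Emit:
carry_out:
  increments:
    - [0, 0, 0, 0, 0, -1, 1]
    - [0, 0, 0, 0, 0, -1, 1]
    - [0, 0, 0, 0, 0, -1, 1]

```text
clock: 19.77
tool_pos: [0.4791, -0.2667, 0.0195]
orientation: [180.0, 0.0, 98.6]
force: [-3.1, 1.8, 10.1]
opening: 0.0003
```

Force has jumped to 10 N and the travel has stopped, so the button is fully down. I'll let go straight up.

Emit:
carry_out:
  increments:
    - [0, 0, 0, 0, 0, 5, 1]
    - [0, 0, 0, 0, 0, 15, 1]
    - [0, 0, 0, 0, 0, 40, 1]
    - [0, 0, 0, 0, 0, 80, 1]
    - [0, 0, 0, 0, 0, 130, 1]
    - [0, 0, 0, 0, 0, 180, 1]
    - [0, 0, 0, -25, 5, 241, 1]
    - [0, 0, 0, -25, 5, 241, 1]
    - [0, 0, 0, -25, 5, 241, 1]
    - [0, 0, 0, -25, 5, 241, 1]

```text
clock: 21.02
tool_pos: [0.4534, -0.2614, 0.2585]
orientation: [-179.9, -0.1, 98.5]
force: [-0.1, -0.3, -0.2]
opening: 0.0004
```

```bash
python3 - <<'E'
from h import *
o=ctrl.get_obs();w=ctrl.snapshot("wrist");s=ctrl.snapshot("side");t=ctrl.snapshot("top");print(o["clock"],o["tool_pos"],o["force"])
print([(np.round(x["centre"],4).tolist(),x["confidence"]) for l in("release","release_button_top") for x in ctrl.search_frame(w,l)[:3]])
old=cv2.imread("pics/w9.png")[:,:640];d=cv2.absdiff(old,w["pixels"][:260]);print("wrist diff near box",d[145:225,270:355].mean(),d[145:225,270:355].max())
a=cv2.resize(s["pixels"][150:250,245:345],(400,400),interpolation=3);b=cv2.imread("pics/w8.png")[:,:400];d=cv2.absdiff(a,b);print("wheel diff since click",d.mean(),d[170:,:300].max())
a0=cv2.imread("pics/side1.png");d=cv2.absdiff(a0,s["pixels"]).max(2)>40;ys,xs=np.nonzero(d[250:,:300]);print("left bench changed px",len(xs))
ctrl.close_job()
E
```

```text
21.025 [ 0.45341478 -0.26141074  0.25845425] [-0.11842979 -0.28308832 -0.15435475]
[([0.5604, -0.3752, 0.0294], 0.86), ([0.4735, -0.2706, 0.0281], 0.57), ([0.4745, -0.268, 0.0518], 0.94), ([0.4759, -0.2698, 0.0268], 0.45)]
wrist diff near box 8.145686274509805 144
wheel diff since click 6.6776 25
left bench changed px 23
the job is handed in; nothing more can be done
```

The dark frame is taken and the job is handed in at about 21 s; no verdict was reported.

**Wheel:** I pushed the fins with the fingers shut. The first pass went over the fins without touching them, because the fingertips ended about 20 mm above the nominal tool point. After I lowered the tool, two pushes brought the blank under the lens. The wheel had started about half way between two stops.

**Release:** I pressed the grey box's button until it stopped at about 10 N, then lifted straight off.

**Last checks:**
- **Blank:** the wheel picture matched the one taken right after the blank clicked in, apart from noise. I did not measure the 4 mm tolerance directly.
- **Box:** it was found within about 3 mm of its position before the press, and the button top read at its released height.
- **Clearance:** the force on the tool was near zero, and the arm was well clear of everything.
- **Picture differences:** the before and after close-ups of the box differed in places (mean 8, peak 144). The arm stood a millimetre or two off its earlier viewing pose, and I took that to be the cause without checking further.
- **Bench:** the left side showed almost no change (23 pixels). I did not compare the other bystanders one by one.

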